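# Pry open the ingredient box with the palette knife

### The arm

A 6-joint arm with a two-finger parallel gripper is mounted at the origin on the work surface. World frame = base frame: x ahead of the robot, y to its left, z up, the work surface at z = 0. Lengths are in m, angles in rad, forces in N, time in s.
With the tool pointing down it reaches from about 0.25 to 0.775 m from the base axis. Payload 4 kg.
Tool frame: the origin (TCP) lies at the very end of the fingers, on their centre line; the grasp point (between the pads) lies 19 mm behind it; x points along the fingers, y is the direction in which the jaws open and shut, and the axes are right-handed (so a half turn about x gives the same grasp; the last joint's range is limited). The gripper opens to 94 mm and grips with 3 to 60 N. Pads are 16 mm wide; open, the fingers measure 119 mm over their backs; the gripper's body (75 mm by 177 mm) begins 78 mm behind the grasp point.
Start: joints at [1.065, 0.087, 1.371, -0, 1.684, -0.103], TCP at [0.216, 0.506, 0.206] pointing down, gripper open.
Joint ranges: [-3.1, 3.1], [-0.76, 2.03], [0.27, 2.55], [-1.08, 4.22], [0.17, 2.65], [-2.57, 2.57]. Speed limits (rad/s): [2.79, 2.79, 3.14, 3.14, 3.14, 3.14].

### API

Orientations are given as [roll, pitch, yaw] about the fixed x, y, z axes, in that order (R = Rz(yaw) Ry(pitch) Rx(roll)).
In Python, from bench import robot gives the robot as it stands.
- The arm moves only by the tool carry_out, never from a script. Its argument "targets" is a list of rows, each a list of 5 numbers: the closure, from 0 (fully open) to 1 (shut), then the shift along the tool's x, y, z in cm, then the turn about the tool's x in degrees. In form: [[fingers, tx, ty, tz, turn], ...]. A call has 1 to 20 rows; each row shifts and turns the commanded pose from where the row before left it, along the tool's axes as they then stand; what a row does not reach is not made up. A row lasts 1/10 s, in which the tool goes at most 50 mm and 8.59 degrees, less where a joint would pass 70% of its speed; a pose out of reach is approached as far as the arm can. A call is refused whole if a number of a shift passes 5 or a number of a turn 8.59, either way. A call with a gripper value outside its range is refused whole. The fingers move at their own pace and stop on an object; the grip force is fixed at half the most. Time passes only in rows, so rows that do not move let the fingers close. It gives the time, the measured TCP pose, the force and the opening at its end, in the units of the state.
- robot.get_obs(): the state, without advancing time (a new reading comes with each control period).
- robot.snapshot(name): name is "side" or "top" or "wrist"; returns a dict with "image" (480x640x3 uint8, red, green, blue), "camera_matrix" (3x3 intrinsics, pixels), "pose" (4x4, takes a point from camera to world coordinates). Camera axes: x right, y up, looking along -z (the intrinsics and any distortion apply to the point x, -y, -z); pixel columns grow to the right and rows downward; lengths in m; the calibration is good to about 2 mm. A picture is of the moment at which its call begins. There is no depth.
- robot.close_job(): hands the job in, once; it reports no verdict.
The state is a dict: "time": time; "joint_positions": joint angles; "qvel": joint speeds; "joint_torque": joint torques, N m; "tool_pos": TCP position; "ee_rot": TCP orientation; "wrist_force": force on the tool from outside, world axes, zero at the start; "wrist_torque": the same for the moment, N m; "width": finger opening in m.
Only numpy, scipy, OpenCV 4.12 (cv2) and the standard library are available. Lean on these libraries where they do the work, as an engineer would, in place of code of your own. Each camera call takes 0.05 s, during which the arm holds its last target. There are 200 camera calls.

### The job

The ingredient box behind the warming plate has to be opened for topping up, but the saucepan stands in front of it. Slide the saucepan along the plate, without lifting or tipping it, until it is centred in the other marked ring; then take the palette knife from its board, put its blade into the slot under the front edge of the box's hinged cover and pry the cover open until it stands nearly upright (at least 70 degrees open). Lay the knife flat back on its board, leave the jar and the dessert cups standing where they are, and keep the gripper itself off the box and its cover.

Things in the scene. Friction and masses are not known exactly. Their poses are not given: they have to be found in the camera images.
- plate: fixed black warming plate, 150 (x) x 300 (y) x 12 mm high; origin at the centre of its underside; its long side is its y axis. It shifts and turns a little between starts
- spot_a (a point): centre, on the plate's top, of the marked ring (thin light circle, 124 mm across) on the plate's +y half, 75 mm from the plate's middle
- spot_b (a point): centre of the same ring on the plate's -y half; 150 mm from spot_a
- box: fixed metal ingredient box behind one of the rings, 130 (x) x 140 (y) x 95 mm high, walls 4 mm, with a flat hinged cover on top; origin at the centre of its underside; front faces its own -x. In the middle of its front the wall is 12 mm lower over 74 mm of width: the pry slot, from z = 83 mm (wall edge) to z = 95 mm (cover underside)
- cover (a joint): angle of the box's cover in rad: 0 shut, grows as the front edge rises, stop at 1.75. The cover is a flat metal plate 130 x 140 x 5 mm, 120 g, flush with the box's outside, with no handle; its stiff hinge lets it stay at any angle (about 1.5 N needed at the front edge)
- cover_lip (a point): middle of the cover's front lower edge (moves with the cover); when shut right above the pry slot, 95 mm above the table
- cover_hinge (a point): middle of the cover's hinge line, at the box's far upper edge, 95 mm above the table, 130 mm behind the front edge; the line runs along the box's y axis
- pan: loose open steel saucepan, 100 mm across outside, 92 mm inside, 75 mm high, floor 5 mm thick; origin at the centre of its underside; about 0.5 kg. A straight stick handle points along its own -x, from the wall out to 150 mm from the axis, 20 mm wide, 56 to 68 mm above the underside. Starts in front of the box
- knife: loose palette knife, 220 mm long, 0.13 kg, lying along its x axis. Dark wooden handle 110 long x 24 wide x 26 mm high from x = -115 to -5 mm; straight steel blade 28 wide x 3 mm thick, reaching to x = +105 mm, level with the handle's underside (z = 0 to 3 mm). Origin on its underside, 105 mm from the tip
- knife_grip (a point): point inside the knife's handle, 35 mm behind the origin, 13 mm above the underside
- knife_tip (a point): tip of the knife's blade, at half its thickness (x = 105 mm, z = 1.5 mm in the knife's frame)
- board: fixed white cutting board, 280 (x) x 130 (y) x 20 mm high, origin at the centre of its underside; the knife lies on it. It is at the left or right end of the workplace
- tray: fixed low dark tray with two dessert cups, 260 x 130 x 20 mm, floor and walls 4 mm; origin at the centre of its underside; at the other end from the board
- jar: loose white jar with steel cap, 76 mm across, 120 mm high, beside the box; origin at the centre of its underside. Bystander
- cup_a: square dessert cup with clear lid, 84 x 84 x 60 mm, on the tray; origin at the centre of its underside. Bystander
- cup_b: the other dessert cup on the tray. Bystander

How it is judged:
By the outcome, as a careful person would: the job done as asked, in the order asked, and still so for the second after the job is handed in, with the robot touching nothing.
It also fails if it takes over 72 s, if anything falls off the work surface, if the arm or the gripper's body presses on something with over 40 N, if the wrist force passes 120 N, or if a joint passes its speed limit or range.

## Working session

There is one attempt and no reset: what is moved stays moved. The work goes in short steps, Python scripts to look and compute and a tool call to move; the robot and the scene stay as the last step left them, time stands still between calls to the robot, and variables do not carry over. Pictures are saved under pics/ and viewed, about 8 in all and at most 12, crops included, and the job is handed in when it is done.

Besides the shell and the picture viewer there is one more tool, called after "Call:" by a JSON object that holds its "op" and its "data", one argument or row to a line. carry_out: Moves the arm, as the interface text tells. Its arguments: {"type":"object","properties":{"targets":{"type":"array","items":{"type":"array","items":{"type":"number"}}}},"required":["targets"]}

```bash
ls; mkdir -p pics; python3 - <<'E'
from bench import robot
import cv2,numpy as np
o=robot.get_obs();print({k:np.round(v,3) for k,v in o.items()})
for n in("top","side"):
    s=robot.snapshot(n);cv2.imwrite(f"pics/{n}0.png",s["image"][:,:,::-1])
    print(n,s["camera_matrix"].tolist(),np.round(s["pose"],4).tolist(),[k for k in s])
E
```

```text
pics
{'time': np.float64(0.0), 'joint_positions': array([ 1.065,  0.088,  1.372,  0.   ,  1.684, -0.103]), 'qvel': array([ 0.   ,  0.   ,  0.001, -0.002, -0.001, -0.001]), 'joint_torque': array([-2.0000e-03, -3.4020e+01, -3.0241e+01,  7.2000e-02,  3.3000e-02,
       -0.0000e+00]), 'tool_pos': array([0.215, 0.506, 0.204]), 'ee_rot': array([-1.682,  1.569, -2.084]), 'wrist_force': array([-1.522,  0.211, -0.028]), 'wrist_torque': array([0.042, 0.014, 0.015]), 'width': np.float64(0.094)}
top [[560.7188433320906, 0.0, 328.5942082847643], [0.0, 560.7188433320906, 234.21723990150562], [0.0, 0.0, 1.0]] [[0.0248, 0.9943, -0.1037, 0.4265], [-0.9993, 0.0275, 0.0245, 0.0177], [0.0272, 0.103, 0.9943, 1.2047], [0.0, 0.0, 0.0, 1.0]] ['image', 'camera_matrix', 'pose']
side [[488.50041932357436, 0.0, 318.03832936605505], [0.0, 488.50041932357436, 243.1277819307068], [0.0, 0.0, 1.0]] [[0.678, 0.3614, -0.6401, -0.1109], [-0.7351, 0.335, -0.5895, -0.6422], [0.0014, 0.8702, 0.4928, 0.6208], [0.0, 0.0, 0.0, 1.0]] ['image', 'camera_matrix', 'pose']
```

View pics/top0.png

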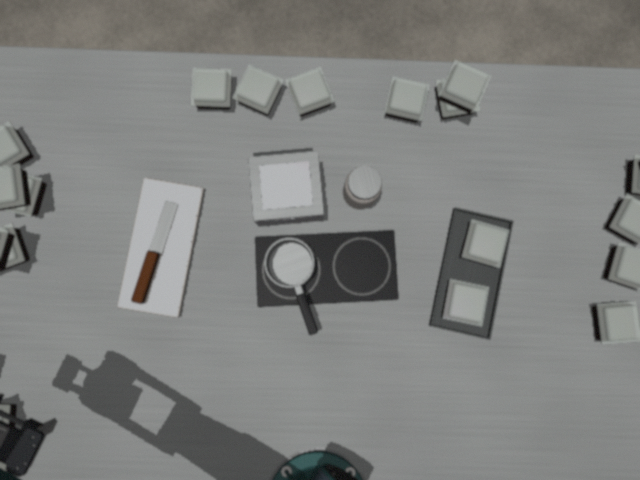

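View pics/side0.png

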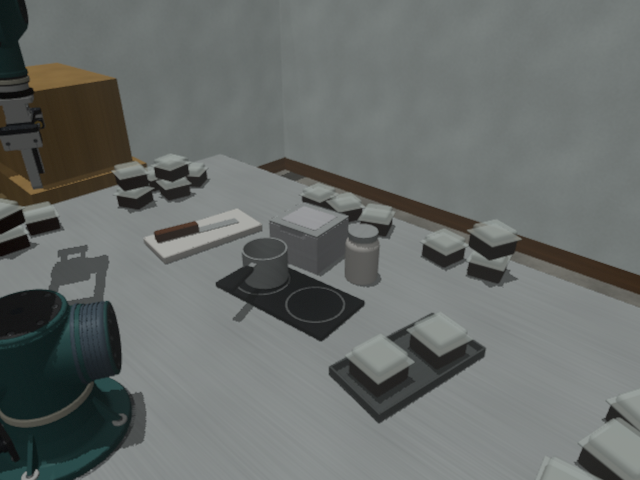

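The top view shows the knife and board at left (y>0), knife handle near (148,278). The pan is on the left ring at (293,263), and the free ring is at about (361,266). The box is at (287,186), the jar at (363,186) and the tray at right. Next I measure these.

```bash
cat > h.py <<'E'
import cv2,numpy as np
from bench import robot
from scipy.spatial.transform import Rotation as Rn
def ray(s,uv,z):
    K,T=s["camera_matrix"],s["pose"]; uv=np.atleast_2d(uv).astype(float)
    d=np.c_[(uv[:,0]-K[0,2])/K[0,0],-(uv[:,1]-K[1,2])/K[1,1],-np.ones(len(uv))]@T[:3,:3].T
    o=T[:3,3]; return (o+d*((z-o[2])/d[:,2])[:,None])[:,:2]
def big(m,win):
    u0,v0,u1,v1=win; k=np.zeros(m.shape,np.uint8); k[v0:v1,u0:u1]=255*(m[v0:v1,u0:u1]>0)
    c,_=cv2.findContours(k,cv2.RETR_EXTERNAL,cv2.CHAIN_APPROX_NONE)
    return max(c,key=cv2.contourArea)
def rect(P):
    c,s,a=cv2.minAreaRect((P*1000).astype(np.float32)); return np.round(c,1),np.round(s,1),round(a,2)
def R(o): return Rn.from_euler('xyz',o["ee_rot"]).as_matrix()
E
python3 - <<'E'
from h import *
s=robot.snapshot("top");im=s["image"];hsv=cv2.cvtColor(im,cv2.COLOR_RGB2HSV);g=cv2.cvtColor(im,cv2.COLOR_RGB2GRAY)
def show(n,c,z): print(n,rect(ray(s,c[:,0],z)),cv2.contourArea(c))
show("plate",big(g<75,(240,222,410,345)),.012)
c=big(g>165,(105,165,212,330));show("board",c,.02)
k=big((hsv[...,1]>90)&(g<140),(120,235,170,310));show("handle",k,.046)
# ring b edge points
w=np.zeros_like(g);w[233:300,328:395]=1
m=((g>70)&(w>0)).astype(np.uint8);c=big(m,(328,234,395,299));print("ringb",np.round(1000*np.array(cv2.minEnclosingCircle(ray(s,c[:,0],.012).astype(np.float32))[0])),1000*cv2.minEnclosingCircle(ray(s,c[:,0],.012).astype(np.float32))[1])
cv2.imwrite("pics/topz.png",cv2.resize(im[140:340,110:410,::-1],None,fx=2.6,fy=2.6,interpolation=cv2.INTER_CUBIC))
o=robot.get_obs();print(np.round(R(o),3).tolist())
# camera on wrist
s=robot.snapshot("wrist");print(np.round(s["pose"],3).tolist(),s["camera_matrix"][0].tolist())
E
```

```text
plate (array([448.4, -10.6]), array([209.2, 296. ]), 4.38) 7180.0
board (array([514.7, 342.5]), array([125.1, 274.7]), 81.65) 7559.0
handle (array([449.8, 361.5]), array([ 22.7, 104.7]), 74.9) 514.5
ringb [485. -83.] 63.3203387260437
[[-0.001, 0.392, 0.92], [-0.001, 0.92, -0.392], [-1.0, -0.002, -0.0]]
[[0.391, -0.896, -0.212, 0.155], [0.92, 0.381, 0.091, 0.532], [-0.001, -0.23, 0.973, 0.386], [0.0, 0.0, 0.0, 1.0]] [357.8985282800052, 0.0, 325.1884595544129]
```

View pics/topz.png

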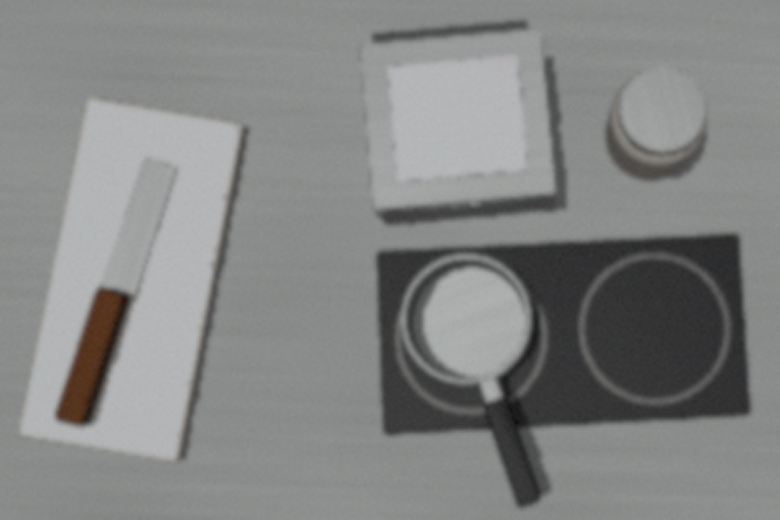

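The zoom shows the pan rim centred near zoom (466,317) and the cover top corners at (363,45), (540,33), (556,193) and (376,210). The plate corners are at (377,252), (738,236), (748,412) and (385,433). The knife tip is near (161,163) and the handle end near (75,420).

```bash
python3 - <<'E'
from h import *
s=robot.snapshot("top");f=lambda p,z:1000*ray(s,np.array(p)/2.6+[110,140],z)
pr=lambda n,a:print(n,np.round(a,1).tolist())
P=f([(377,252),(738,236),(748,412),(385,433)],.012);pr("plate",P);pr("c",P.mean(0));print(rect(P/1000))
B=f([(363,45),(540,33),(556,193),(376,210)],.1);pr("box",B);pr("c",B.mean(0));print(rect(B/1000))
x=(B[0]+B[1]-B[2]-B[3]);print("box yaw",np.degrees(np.arctan2(x[1],x[0])),"y-based",np.degrees(np.arctan2(*(B[0]+B[3]-B[1]-B[2])[::-1]))-90)
y=(P[0]+P[3]-P[1]-P[2]);print("plate yaw",np.degrees(np.arctan2(y[1],y[0]))-90)
u=y/np.linalg.norm(y);pr("a,b",[P.mean(0)+75*u,P.mean(0)-75*u])
pr("pan rim",f([(466,317),(400,317),(533,317),(466,252),(466,382)],.087));pr("hend",f((527,500),.08))
pr("ring edges",f([(654,254),(654,403),(580,328),(730,328)],.012));pr("knife tip",f([(161,163)],.023))
pr("knife butt top",f([(75,418)],.046)); pr("jar",f([(662,110)],.12))
pr("floor disc",f([(477,322)],.017))
E
```

```text
plate [[540.7, 144.9], [562.1, -151.7], [417.9, -161.7], [393.8, 132.8]]
c [478.6, -8.9]
(array([477.9,  -8.7]), array([147.4, 297.4]), 4.14)
box [[692.0, 152.4], [705.8, 16.4], [581.3, 0.9], [564.3, 137.5]]
c [635.9, 76.8]
(array([636.2,  76.6]), array([128.5, 137.7]), 6.65)
box yaw 6.890007777274888 y-based 6.43126876516456
plate yaw 4.407994594381776
a,b [[472.9, 65.9], [484.4, -83.7]]
pan rim [[485.4, 67.1], [484.1, 117.5], [486.8, 15.8], [535.4, 68.7], [435.9, 65.5]]
hend [[347.7, 16.6]]
ring edges [[545.3, -82.5], [423.3, -84.8], [482.8, -23.0], [486.0, -146.1]]
knife tip [[607.5, 321.7]]
knife butt top [[400.5, 371.7]]
jar [[644.2, -77.4]]
floor disc [[485.3, 61.1]]
```

Call:
{"op": "carry_out", "data": {
  "targets": [
    [0.35, 0, 0, 0, -7.7],
    [0.35, 0, 0, 0, -7.7],
    [0.35, 0, 0, 0, -7.7],
    [0.35, 0, -3.14, 1.93, 0],
    [0.35, 0, -3.14, 1.93, 0],
    [0.35, 0, -3.14, 1.93, 0],
    [0.35, 0, -3.14, 1.93, 0],
    [0.35, 0, -3.14, 1.93, 0],
    [0.35, 0, -3.14, 1.93, 0],
    [0.35, 0, -3.14, 1.93, 0],
    [0.35, 0, -3.14, 1.93, 0],
    [0.35, 0, -3.14, 1.93, 0],
    [0.35, 0, -3.14, 1.93, 0],
    [0.35, 0, -3.14, 1.93, 0],
    [0.35, 0, -3.14, 1.93, 0],
    [0.35, 0, -3.14, 1.93, 0],
    [0.35, 0, -3.14, 1.93, 0],
    [0.35, 0, 0, 0, 0]
  ]
}}

```text
time: 2.05
tool_pos: [0.4874, 0.0631, 0.2048]
ee_rot: [-1.886, 1.569, -1.891]
wrist_force: [-0.9, 0.9, -0.4]
width: 0.0608
```

```bash
python3 - <<'E'
from h import *
o=robot.get_obs();print(o["tool_pos"],o["width"],np.round(R(o),3).tolist())
s=robot.snapshot("wrist");cv2.imwrite("pics/w1.png",s["image"][:,:,::-1])
c=o["tool_pos"]; 
for p in [(.485,.067,.087),(*c[:2],.087)]:
    q=np.linalg.inv(s["pose"])@np.r_[p,1];K=s["camera_matrix"];print(K[0,2]+K[0,0]*q[0]/-q[2],K[1,2]+K[1,1]*q[1]/q[2])
E
```

```text
[0.487382   0.06312936 0.2048123 ] 0.06082477451430324 [[-0.0, 0.005, 1.0], [-0.001, 1.0, -0.005], [-1.0, -0.001, -0.0]]
329.9067706270068 224.99977671125066
325.3944127611136 227.73742382478446
```

View pics/w1.png

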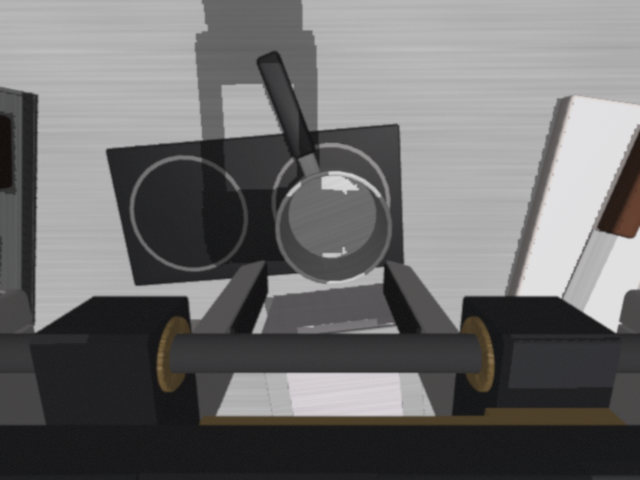

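The rim spans columns 275–391 and rows 172–284, so its centre is (333,228). The prediction was (330,225), which puts the pan at about (0.486, 0.068). I lower the fingers into the pan as a loose cage.

Call:
{"op": "carry_out", "data": {
  "targets": [
    [0.35, 0, 0.5, -0.1, 0],
    [0.35, 2, 0, 0, 0],
    [0.35, 2, 0, 0, 0],
    [0.35, 2, 0, 0, 0],
    [0.35, 2, 0, 0, 0],
    [0.35, 1.0, 0, 0, 0],
    [0.35, 1.0, 0, 0, 0],
    [0.35, 1.0, 0, 0, 0],
    [0.35, 0, 0, 0, 0]
  ]
}}

```text
time: 3.0
tool_pos: [0.4841, 0.0718, 0.0944]
ee_rot: [3.095, 1.569, 3.096]
wrist_force: [0.5, -0.6, 0.5]
width: 0.0613
```

Call:
{"op": "carry_out", "data": {
  "targets": [
    [0.35, 0.5, -0.2, 0.1, 0],
    [0.35, 0.5, 0, 0, 0],
    [0.35, 0.5, 0, 0, 0],
    [0.35, 0.5, 0, 0, 0],
    [0.35, 0, 0, 0, 0]
  ]
}}

```text
time: 3.5
tool_pos: [0.4854, 0.0694, 0.0745]
ee_rot: [3.112, 1.569, 3.112]
wrist_force: [-0.6, 0.4, 0.1]
width: 0.0611
```

```bash
python3 - <<'E'
from h import *
s=robot.snapshot("wrist");cv2.imwrite("pics/w2.png",s["image"][:,:,::-1])
print(robot.get_obs()["wrist_force"])
E
```

```text
[ 1.05459081 -0.07123064  0.00751377]
```

View pics/w2.png

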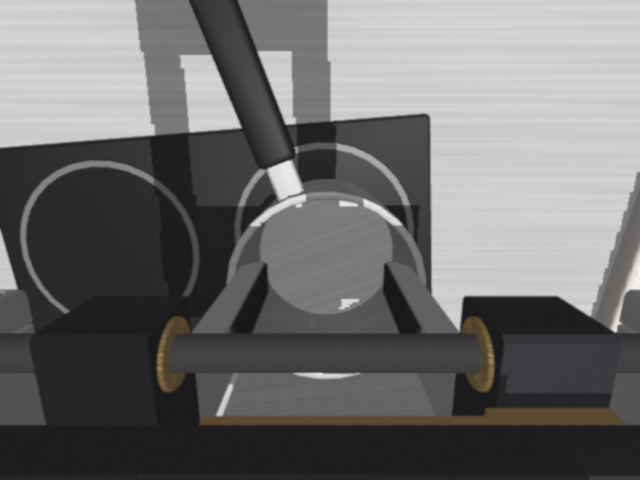

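The fingers are inside the rim (rim columns 228–424) and clear of it. I go down a little more and slide.

Call:
{"op": "carry_out", "data": {
  "targets": [
    [0.35, 1, 0, 0, 0],
    [0.35, 1, 0, 0, 0],
    [0.35, 1, 0, 0, 0],
    [0.35, 0, 0, 0, 0],
    [0.35, 0, -0.3, 0, 0],
    [0.35, 0, -0.6, 0, 0],
    [0.35, 0, -0.9, -0.01, 0],
    [0.35, 0, -1.2, -0.01, 0],
    [0.35, 0, -1.2, -0.01, 0],
    [0.35, 0, -1.2, -0.02, 0],
    [0.35, 0, -1.2, -0.02, 0],
    [0.35, 0, -1.2, -0.02, 0],
    [0.35, 0, -1.2, -0.02, 0],
    [0.35, 0, -1.2, -0.01, 0],
    [0.35, 0, -1.2, -0.01, 0],
    [0.35, 0, -1.2, -0.01, 0],
    [0.35, 0, -1.1, -0.01, 0],
    [0.35, 0, -0.8, 0, 0],
    [0.35, 0, -0.5, 0, 0],
    [0.35, 0, 0, 0, 0]
  ]
}}

```text
time: 5.55
tool_pos: [0.4846, -0.0817, 0.0456]
ee_rot: [-1.498, 1.569, -1.498]
wrist_force: [-0.3, -0.3, -0.3]
width: 0.061
```

Call:
{"op": "carry_out", "data": {
  "targets": [
    [0.35, 0, 0, 0, 0],
    [0.35, -2, 0, 0, 0],
    [0.35, -2, 0, 0, 0],
    [0.35, -3, 0, 0, 0],
    [0.35, -4, 0, 0, 0],
    [0.35, -4, 0, 0, 0],
    [0.35, 0, 0, 0, 0]
  ]
}}

```text
time: 6.25
tool_pos: [0.4879, -0.082, 0.2028]
ee_rot: [-0.409, 1.557, -0.409]
wrist_force: [-0.9, -0.4, 0.3]
width: 0.061
```

```bash
python3 - <<'E'
from h import *
s=robot.snapshot("wrist");cv2.imwrite("pics/w3.png",s["image"][:,:,::-1])
s=robot.snapshot("top");cv2.imwrite("pics/t3.png",s["image"][:,:,::-1])
E
```

```text
(no output)
```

View pics/w3.png

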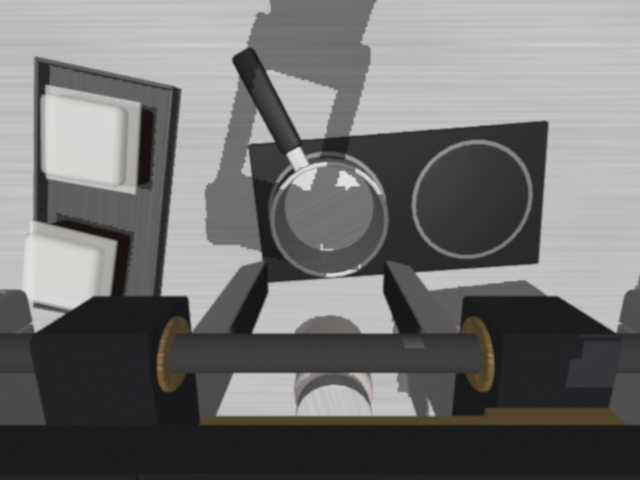

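The pan rim spans columns 270–388 and rows 163–278. The free ring spans columns 413–532 and rows 140–258. The plate corners are at (249,145), (548,121), (540,263) and (265,283).

```bash
python3 - <<'E'
from h import *
s=robot.snapshot("wrist");pr=lambda n,a:print(n,np.round(1000*a,1).tolist())
P=ray(s,[(249,145),(548,121),(540,263),(265,283)],.012);pr("plate",P);c=P.mean(0)
A=ray(s,[(413,199),(532,199),(472,140),(472,258)],.012);pr("ring a",A);a=(A[:2].mean(0)+A[2:].mean(0))/2
y=P[1]+P[2]-P[0]-P[3];u=y/np.linalg.norm(y)
pr("b from plate",c-.075*u);pr("b from ring a",a-.15*u);print("yaw",np.degrees(np.arctan2(u[1],u[0]))-90)
r=ray(s,[(270,220),(388,220),(329,163),(329,278)],.087);pr("rim",r);pr("pan",(r[:2].mean(0)+r[2:].mean(0))/2)
E
```

```text
plate [[416.4, -157.3], [393.3, 136.3], [539.0, 149.1], [562.3, -146.9]]
ring a [[470.2, 8.8], [470.0, 131.1], [411.4, 63.8], [533.5, 75.6]]
b from plate [483.7, -79.5]
b from ring a [483.0, -79.7]
yaw 4.508257473646623
rim [[477.3, -127.1], [477.2, -29.2], [430.8, -78.3], [528.3, -78.0]]
pan [478.4, -78.2]
```

```bash
python3 - <<'E'
from h import *
t=[];c=[]
for i in range(8):
    s=robot.snapshot("wrist");o=robot.get_obs();t.append(o["tool_pos"]);c.append(s["pose"][:3,3]);e=R(o)
t=np.array(t);print(t.mean(0),t.std(0),np.std(c,0));s["pose"]
T=s["pose"];print(np.round(e,3).tolist())
# camera relative to tool (mm) now and start
print(1000*(np.mean(c,0)-t.mean(0)))
E
```

```text
[ 0.48382952 -0.08041197  0.19394038] [2.22815082e-04 5.43704953e-05 4.23083798e-04] [8.63415069e-05 3.28958205e-05 4.38202320e-04]
[[-0.001, -0.0, 1.0], [0.0, 1.0, 0.0], [-1.0, 0.0, -0.001]]
[-65.36562875  -0.30015426 182.03249228]
```

```bash
python3 - <<'E'
from h import *
s=robot.snapshot("wrist");np.savez("w4.npz",im=s["image"],pose=s["pose"],camera_matrix=s["camera_matrix"])
print(robot.get_obs()["tool_pos"])
cv2.imwrite("pics/w4.png",cv2.resize(s["image"][100:300,235:555,::-1],None,fx=2.5,fy=2.5,interpolation=cv2.INTER_CUBIC))
E
```

```text
[ 0.4843381  -0.08049286  0.19495372]
```

View pics/w4.png

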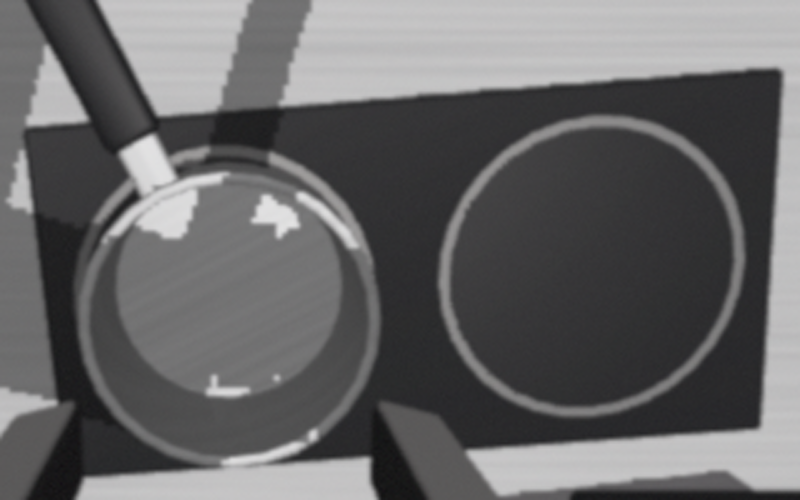

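The rim centre is at zoom (229,319.5) and the pan floor centre at about (230,283). The ring a centre is at (591.5,266). The plate corners are at (25,130), (781,70), (760,427) and (83,475), and the top of ring b shows at (235,148).

```bash
python3 - <<'E'
from h import *
s=np.load("w4.npz");f=lambda p,z:ray(s,np.array(p)/2.5+[235,100],z);pr=lambda n,a:print(n,np.round(1000*a,1).tolist())
P=f([(25,130),(781,70),(760,427),(83,475)],.012);c=P.mean(0);pr("plate",P)
A=f([(439,266),(744,266),(591,115),(591,417)],.012);a=(A[:2].mean(0)+A[2:].mean(0))/2
y=P[1]+P[2]-P[0]-P[3];u=y/np.linalg.norm(y)
pr("ring a",a);pr("b plate",c-.075*u);pr("b ring",a-.15*u);pr("ring b arc top",f((235,148),.012))
r=f([(78,319),(380,319),(229,172),(229,467)],.087);pr("rim",r);pr("pan",(r[:2].mean(0)+r[2:].mean(0))/2)
d=f([(117,283),(343,283),(230,396)],.017);pr("floor",d)
E
```

```text
plate [[421.4, -160.1], [398.1, 137.1], [545.4, 149.2], [567.6, -142.2]]
ring a [476.9, 70.2]
b plate [488.9, -78.8]
b ring [488.5, -79.3]
ring b arc top [[428.3, -76.6]]
rim [[481.8, -129.3], [481.7, -29.2], [433.8, -79.4], [534.0, -79.2]]
pan [482.8, -79.2]
floor [[482.1, -124.6], [482.0, -32.5], [530.1, -78.4]]
```

Rim sizes come out right (100 mm). The pan sits about 5.5 mm short in x relative to ring b. I re-enter at the ring's centre and open the fingers gently inside to centre the pan.

Call:
{"op": "carry_out", "data": {
  "targets": [
    [0.36, 0, 0.15, 0.45, 0],
    [0.36, 2, 0, 0, 0],
    [0.36, 2, 0, 0, 0],
    [0.36, 2, 0, 0, 0],
    [0.36, 2, 0, 0, 0],
    [0.36, 1, 0, 0, 0],
    [0.36, 1, 0, 0, 0],
    [0.36, 1, 0, 0, 0],
    [0.36, 1, 0, 0, 0],
    [0.36, 1, 0, 0, 0],
    [0.36, 1, 0, 0, 0],
    [0.36, 1, 0, 0, 0],
    [0.36, 0, 0, 0, 0],
    [0.36, 0, 0, 0, 0],
    [0.33, 0, 0, 0, 0],
    [0.31, 0, 0, 0, 0],
    [0.3, 0, 0, 0, 0],
    [0.29, 0, 0, 0, 0],
    [0.28, 0, 0, 0, 0],
    [0.27, 0, 0, 0, 0]
  ]
}}

```text
time: 8.85
tool_pos: [0.4893, -0.0792, 0.0456]
ee_rot: [-0.522, 1.57, -0.521]
wrist_force: [0.8, -0.9, -2.2]
width: 0.0626
```

Call:
{"op": "carry_out", "data": {
  "targets": [
    [0.27, 0, 0, 0, 0],
    [0.27, 0, 0, 0, 0]
  ]
}}

```text
time: 9.05
tool_pos: [0.4893, -0.0792, 0.0456]
ee_rot: [-0.492, 1.57, -0.492]
wrist_force: [2.3, -1.8, -2.7]
width: 0.0624
```

The fingers hold the pan from inside at 62.5 mm opening without centring it in x, so I shift it the measured 5.5 mm.

Call:
{"op": "carry_out", "data": {
  "targets": [
    [0.27, 0, 0, 0.15, 0],
    [0.27, 0, 0, 0.15, 0],
    [0.27, 0, 0, 0.15, 0],
    [0.27, 0, 0, 0.1, 0],
    [0.27, 0, 0, 0, 0],
    [0.3, 0, 0, 0, 0],
    [0.36, 0, 0, 0, 0],
    [0.38, 0, 0, 0, 0],
    [0.38, -1, 0, 0, 0],
    [0.38, -2, 0, 0, 0],
    [0.38, -3, 0, 0, 0],
    [0.38, -3, 0, 0, 0],
    [0.38, -3, 0, 0, 0],
    [0.38, -3, 0, 0, 0],
    [0.38, 0, 0, 0, 0],
    [0.38, 0, 0, 0, 0],
    [0.38, 0, 0, 0, 0]
  ]
}}

```text
time: 10.75
tool_pos: [0.4939, -0.0787, 0.1941]
ee_rot: [2.708, 1.569, 2.709]
wrist_force: [-0.3, -0.6, 0.4]
width: 0.0581
```

```bash
python3 - <<'E'
from h import *
for i in range(4): s=robot.snapshot("wrist")
np.savez("w5.npz",im=s["image"],pose=s["pose"],camera_matrix=s["camera_matrix"])
print(robot.get_obs()["tool_pos"])
cv2.imwrite("pics/w5.png",cv2.resize(s["image"][100:300,235:555,::-1],None,fx=2.5,fy=2.5,interpolation=cv2.INTER_CUBIC))
E
```

```text
[ 0.49387788 -0.07879767  0.19397777]
```

View pics/w5.png

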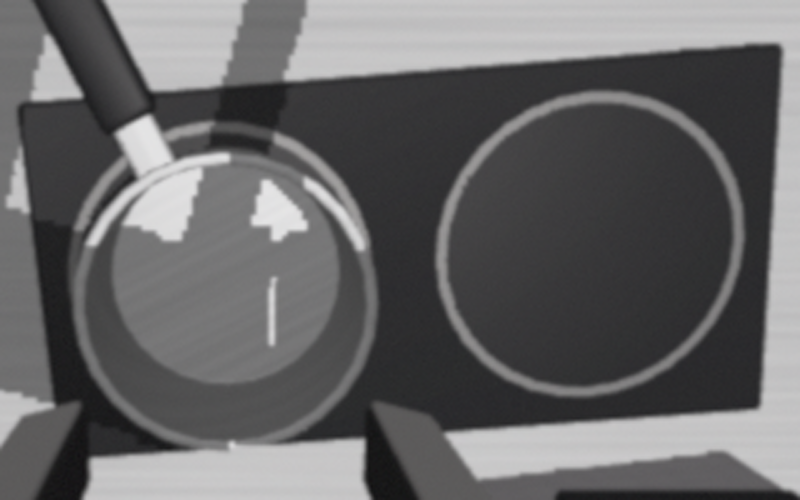

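Ring a is centred at (590,244), the rim at (226,301.5) and the floor at (225.5,270). The ring b arc has its top at (230,123) and its left at (70,270).

```bash
python3 - <<'E'
from h import *
s=np.load("w5.npz");f=lambda p,z:ray(s,np.array(p)/2.5+[235,100],z);pr=lambda n,a:print(n,np.round(1000*a,1).tolist())
P=f([(20,105),(781,44),(760,407),(80,455)],.012);c=P.mean(0);pr("plate",P)
A=f([(436,244),(744,244),(590,91),(590,397)],.012);a=(A[:2].mean(0)+A[2:].mean(0))/2
y=P[1]+P[2]-P[0]-P[3];u=y/np.linalg.norm(y)
pr("ring a",a);pr("b plate",c-.075*u);pr("b ring",a-.15*u);pr("b arc top,left",f([(230,123),(70,270)],.012))
r=f([(75,301),(377,301),(226,153),(226,450)],.087);pr("rim",r);pr("pan",(r[:2].mean(0)+r[2:].mean(0))/2)
pr("floor",f([(112,270),(339,270),(226,384)],.017))
E
```

```text
plate [[421.0, -159.5], [397.7, 137.2], [545.3, 149.3], [567.2, -141.1]]
ring a [476.9, 70.4]
b plate [488.6, -78.3]
b ring [488.4, -79.2]
b arc top,left [[427.8, -76.8], [486.6, -142.3]]
rim [[484.9, -128.1], [484.8, -28.8], [437.2, -78.5], [536.7, -78.4]]
pan [485.9, -78.4]
floor [[485.8, -124.5], [485.7, -32.5], [533.8, -78.2]]
```

The pan is within about 2–3 mm of the ring centre, so I move on to the knife.

Call:
{"op": "carry_out", "data": {
  "targets": [
    [0.3, 0, 1.5, 0, 0],
    [0.3, 0, 3.1, -0.04, 0],
    [0.3, 0, 3.1, -0.04, 0],
    [0.3, 0, 3.1, -0.04, 0],
    [0.3, 0, 3.1, -0.04, 0],
    [0.3, 0, 3.1, -0.04, 0],
    [0.3, 0, 3.1, -0.04, 0],
    [0.3, 0, 3.1, -0.04, 0],
    [0.3, 0, 3.1, -0.04, 0],
    [0.3, 0, 3.1, -0.04, 0],
    [0.3, 0, 3.1, -0.04, 0],
    [0.3, 0, 3.1, -0.04, 0],
    [0.3, 0, 3.1, -0.04, 0],
    [0.3, 0, 3.1, -0.04, 0],
    [0.3, 0, 1.6, 0, 6.8],
    [0.3, 0, 0, 0, 6.8],
    [0.3, 0, 0, 0, 0],
    [0.3, 0, 0, 0, 0],
    [0.3, 0, 0, 0, 0]
  ]
}}

```text
time: 12.85
tool_pos: [0.4889, 0.3549, 0.1955]
ee_rot: [2.797, 1.571, 2.561]
wrist_force: [-0.8, -0.5, 0.6]
width: 0.0658
```

```bash
python3 - <<'E'
from h import *
for i in range(3): s=robot.snapshot("wrist")
np.savez("w6.npz",im=s["image"],pose=s["pose"],camera_matrix=s["camera_matrix"])
o=robot.get_obs();print(o["tool_pos"],np.round(R(o),3).tolist())
im=s["image"];hsv=cv2.cvtColor(im,cv2.COLOR_RGB2HSV)
c=big((hsv[...,1]>90)&(hsv[...,2]<150)&((hsv[...,0]<18)),(100,0,540,330));x,y,w,h=cv2.boundingRect(c);print(x,y,w,h,cv2.minAreaRect(c))
print(rect(ray(s,c[:,0],.046)))
cv2.imwrite("pics/w6.png",im[:,:,::-1])
E
```

```text
[0.48920018 0.35469009 0.19564212] [[0.0, 0.235, 0.972], [0.0, 0.972, -0.235], [-1.0, 0.0, 0.0]]
317 120 26 117 ((328.7749328613281, 177.9766082763672), (23.79407501220703, 116.61676025390625), 1.8476102352142334)
(array([453.3, 367.2]), array([ 21.4, 106.1]), 75.19)
```

View pics/w6.png

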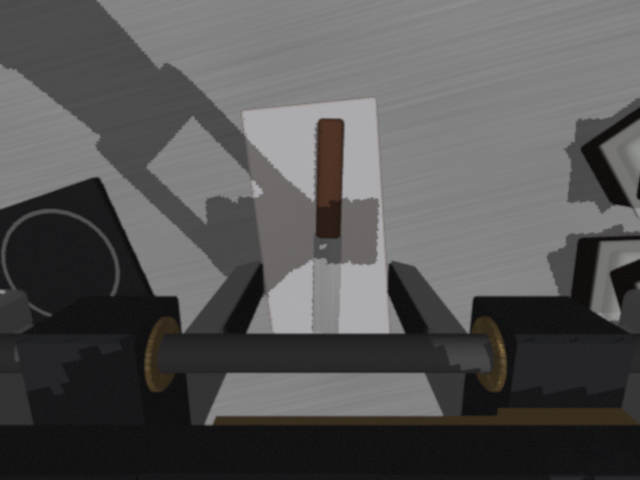

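The handle spans columns 317–343 and rows 120–237. That gives a centre of (453, 367) mm and a yaw of about -15°. I go down and grip near the front of the handle.

Call:
{"op": "carry_out", "data": {
  "targets": [
    [0.4, 0, 0.25, 0.1, 1.4],
    [0.4, 2.5, 0, 0, 0],
    [0.4, 2.5, 0, 0, 0],
    [0.4, 2.5, 0, 0, 0],
    [0.4, 2.5, 0, 0, 0],
    [0.4, 2, 0, 0, 0],
    [0.4, 2, 0, 0, 0],
    [0.4, 1.5, 0, 0, 0],
    [0.4, 1, 0, 0, 0],
    [0.4, 0.6, 0, 0, 0],
    [0.4, 0, 0, 0, 0],
    [0.4, 0, 0, 0, 0]
  ]
}}

```text
time: 14.2
tool_pos: [0.4913, 0.3575, 0.0254]
ee_rot: [0.84, 1.569, 0.578]
wrist_force: [-0.0, 1.0, -0.1]
width: 0.0558
```

Call:
{"op": "carry_out", "data": {
  "targets": [
    [0.6, 0, 0, 0, 0],
    [0.7, 0, 0, 0, 0],
    [0.8, 0, 0, 0, 0],
    [0.9, 0, 0, 0, 0],
    [1, 0, 0, 0, 0],
    [1, 0, 0, 0, 0],
    [1, 0, 0, 0, 0]
  ]
}}

```text
time: 14.9
tool_pos: [0.4908, 0.3573, 0.0247]
ee_rot: [0.955, 1.57, 0.694]
wrist_force: [0.6, 0.3, 1.1]
width: 0.0236
```

Gripped at 23.6 mm. I lift, carry the knife to in front of the slot and turn it to the box yaw of +6.6°.

Call:
{"op": "carry_out", "data": {
  "targets": [
    [1, -1, 0, 0, 0],
    [1, -2, 0, 0, 0],
    [1, -3, 0, 0, 0],
    [1, -3.5, 0, 0, 0],
    [1, -3.5, 0, 0, 0],
    [1, -3, 0, 0, 0],
    [1, -1.5, -1, 0, 0],
    [1, 0, -2, 0, 0],
    [1, 0, -3, 0, 0],
    [1, 0, -3.2, 0, 0],
    [1, 0, -3.2, 0, 0],
    [1, 0, -3.2, 0, 0],
    [1, 0, -3.2, 0, 0],
    [1, 0, -3.2, 0, 0],
    [1, 0, -3.2, 0, 0],
    [1, 0, -3.2, 0, 0],
    [1, 0, -2, 0, 0],
    [1, 0, -1, 0, 0],
    [1, 0, 0, 0, 0]
  ]
}}

```text
time: 16.8
tool_pos: [0.4089, 0.053, 0.199]
ee_rot: [-3.062, 1.57, 2.958]
wrist_force: [-0.2, -0.3, -0.7]
width: 0.024
```

Call:
{"op": "carry_out", "data": {
  "targets": [
    [1, 0, 0, 0, -7.2],
    [1, 0, 0, 0, -7.2],
    [1, 0, 0, 0, -7.2],
    [1, 2, 0, 0, 0],
    [1, 2, 0, 0, 0],
    [1, 2, 0, 0, 0],
    [1, 2, 0, 0, 0],
    [1, 1.5, 0, 0, 0],
    [1, 1, 0, 0, 0],
    [1, 0, 0, 0, 0],
    [1, 0, 0, 0, 0],
    [1, 0, 0, 0, 0]
  ]
}}

```text
time: 18.0
tool_pos: [0.4104, 0.0541, 0.0955]
ee_rot: [-0.037, 1.569, 0.079]
wrist_force: [0.2, 0.0, -1.2]
width: 0.0238
```

```bash
python3 - <<'E'
from h import *
for i in range(3): s=robot.snapshot("side")
t=robot.snapshot("top")
o=robot.get_obs();e=R(o);print(o["tool_pos"],np.round(e,3).tolist(),o["width"],o["wrist_torque"])
tip=o["tool_pos"]+e@[.0032,0,.126];lip=np.array([.575,.073,.095])
print("tip",tip)
def px(s,p):
    q=np.linalg.inv(s["pose"])@np.r_[p,1];K=s["camera_matrix"];return K[0,2]+K[0,0]*q[0]/-q[2],K[1,2]+K[1,1]*q[1]/q[2]
for n,v in(("side",s),("top",t)): print(n,[np.round(px(v,p),1) for p in(tip,lip)])
a=cv2.resize(s["image"][190:290,220:380],None,fx=5,fy=5,interpolation=cv2.INTER_CUBIC)[:300] if 0 else cv2.resize(s["image"][180:300,220:380],(800,600),interpolation=cv2.INTER_CUBIC)
cv2.imwrite("pics/s7.png",a[:,:,::-1])
b=cv2.resize(t["image"][140:300,220:400],(675,600),interpolation=cv2.INTER_CUBIC);cv2.imwrite("pics/t7.png",b[:,:,::-1])
np.savez("s7.npz",pose=s["pose"],camera_matrix=s["camera_matrix"])
E
```

```text
[0.41004732 0.05386171 0.09518733] [[0.001, -0.115, 0.993], [0.0, 0.993, 0.115], [-1.0, -0.0, 0.001]] 0.023536722974799324 [0.0014528  0.02117651 0.00237745]
tip [0.53521221 0.06838321 0.09216794]
side [array([280.1, 238. ]), array([291.3, 230.1])]
top [array([289.3, 236.8]), array([287.5, 216.7])]
```

View pics/s7.png

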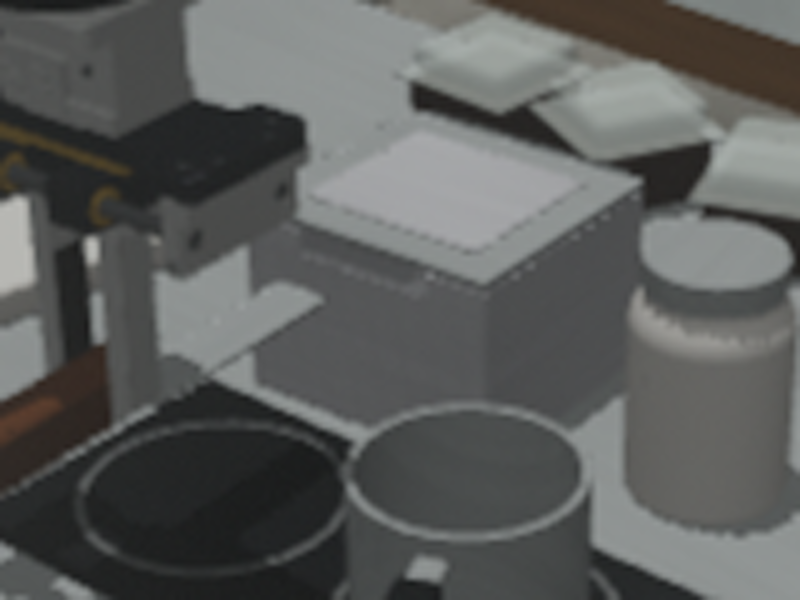

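The blade tip shows at side-view pixel (280.0,238.4) against a predicted (280.1,238.0). The slot's lower edge midpoint is within about 1 px of prediction. I insert the blade.

Call:
{"op": "carry_out", "data": {
  "targets": [
    [1, 0.3, 0, 0, 0],
    [1, 0, 0, 0.5, 0],
    [1, 0, 0, 0.7, 0],
    [1, 0, 0, 0.7, 0],
    [1, 0, 0, 0.7, 0],
    [1, 0, 0, 0.7, 0],
    [1, 0, 0, 0.7, 0],
    [1, 0, 0, 0.7, 0],
    [1, 0, 0, 0.5, 0],
    [1, 0, 0, 0.3, 0],
    [1, 0, 0, 0, 0],
    [1, 0, 0, 0, 0]
  ]
}}

```text
time: 19.4
tool_pos: [0.4641, 0.0602, 0.0914]
ee_rot: [2.898, 1.57, 3.014]
wrist_force: [0.2, -0.0, -0.9]
width: 0.0241
```

Call:
{"op": "carry_out", "data": {
  "targets": [
    [1, -0.25, 0, 0, 0],
    [1, -0.25, 0, 0, 0],
    [1, -0.5, 0, 0.01, 0],
    [1, -0.5, 0, 0.03, 0],
    [1, -0.5, 0, 0.06, 0],
    [1, -0.5, 0, 0.08, 0],
    [1, -0.5, 0, 0.11, 0],
    [1, -0.5, 0, 0.13, 0],
    [1, -0.48, 0, 0.15, 0],
    [1, -0.45, 0, 0.15, 0],
    [1, 0, 0, 0, 0]
  ]
}}

```text
time: 20.5
tool_pos: [0.4722, 0.0611, 0.1368]
ee_rot: [-0.031, 1.569, 0.085]
wrist_force: [-1.0, 0.0, -1.6]
width: 0.0238
```

```bash
python3 - <<'E'
from h import *
s=robot.snapshot("side");o=robot.get_obs();print(o["wrist_torque"],o["wrist_force"],o["tool_pos"])
cv2.imwrite("pics/s8.png",cv2.resize(s["image"][160:310,220:420],(800,600),interpolation=cv2.INTER_CUBIC)[:,:,::-1])
E
```

```text
[ 0.09008367  0.0095941  -0.0214799 ] [-0.34530215 -0.37735054 -2.0779309 ] [0.47224962 0.06113481 0.13648704]
```

View pics/s8.png

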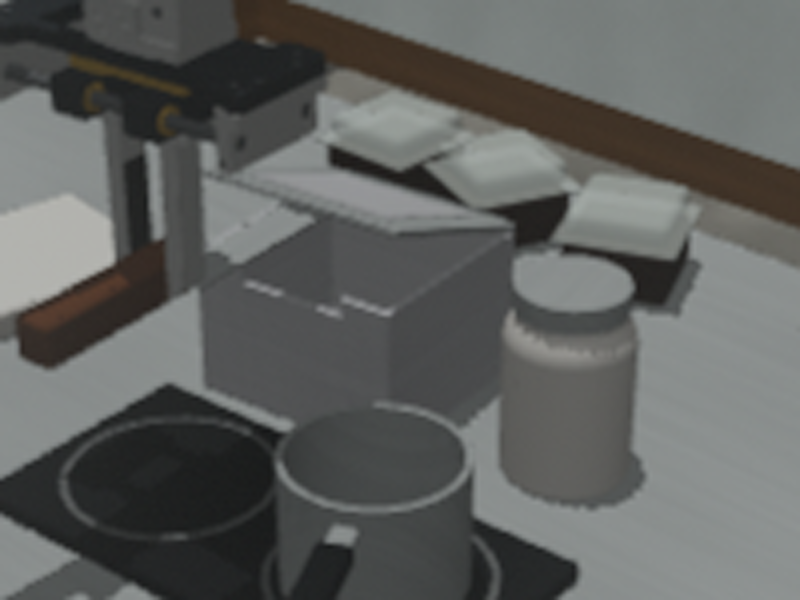

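The cover's front edge is up about 20° and the knife is still level in the grip. I continue along the arc.

Call:
{"op": "carry_out", "data": {
  "targets": [
    [1, -0.46, 0, 0.19, 0],
    [1, -0.46, 0, 0.2, 0],
    [1, -0.45, 0, 0.23, 0],
    [1, -0.45, 0, 0.24, 0],
    [1, -0.42, 0, 0.26, 0],
    [1, -0.42, 0, 0.28, 0],
    [1, -0.4, 0, 0.3, 0],
    [1, -0.4, 0, 0.31, 0],
    [1, -0.37, 0, 0.33, 0],
    [1, -0.37, 0, 0.35, 0],
    [1, -0.34, 0, 0.36, 0],
    [1, -0.34, 0, 0.38, 0],
    [1, -0.3, 0, 0.39, 0],
    [1, -0.3, 0, 0.41, 0],
    [1, -0.27, 0, 0.42, 0],
    [1, -0.27, 0, 0.43, 0],
    [1, -0.23, 0, 0.44, 0],
    [1, -0.23, 0, 0.45, 0],
    [1, 0, 0, 0, 0]
  ]
}}

```text
time: 22.45
tool_pos: [0.5317, 0.068, 0.201]
ee_rot: [-0.027, 1.569, 0.089]
wrist_force: [-0.6, 0.3, -1.8]
width: 0.0239
```

Call:
{"op": "carry_out", "data": {
  "targets": [
    [1, -0.19, 0, 0.46, 0],
    [1, -0.19, 0, 0.47, 0],
    [1, -0.15, 0, 0.48, 0],
    [1, -0.15, 0, 0.48, 0],
    [1, -0.1, 0, 0.49, 0],
    [1, -0.1, 0, 0.49, 0],
    [1, -0.06, 0, 0.5, 0],
    [1, -0.06, 0, 0.5, 0],
    [1, 0, 0, 0.4, 0],
    [1, 0, 0, 0, 0],
    [1, 0, 0, 0, 0]
  ]
}}

```text
time: 23.55
tool_pos: [0.5732, 0.0728, 0.2104]
ee_rot: [1.586, 1.571, 1.701]
wrist_force: [0.6, 0.4, -0.6]
width: 0.0238
```

```bash
python3 - <<'E'
from h import *
def px(s,p):
    q=np.linalg.inv(s["pose"])@np.r_[p,1];K=s["camera_matrix"];return K[0,2]+K[0,0]*q[0]/-q[2],K[1,2]+K[1,1]*q[1]/q[2]
s=robot.snapshot("side");t=robot.snapshot("top");o=robot.get_obs();e=R(o);print(o["wrist_torque"],o["wrist_force"],o["tool_pos"],o["width"])
tip=o["tool_pos"]+e@[.0032,0,.126];print("tip",tip)
d=np.array([.9934,.1149,0]);l=np.array([-.1149,.9934,0]);hg=np.array([.575,.073,.095])+.13*d
print("tip rel hinge",(tip-hg)@d,tip[2]-.095,"theta if in contact",np.degrees(np.arctan2(tip[2]-.095,-(tip-hg)@d)))
for th in(60,70,80,90):
    c=hg+.13*(-np.cos(np.radians(th))*d+np.sin(np.radians(th))*np.array([0,0,1]))
    print(th,[[np.round((np.array(px(v,c+k*.07*l))-o2)*4,0).tolist() for k in(-1,1)] for v,o2 in((s,(220,100)),)], np.round(px(t,c-.07*l)),np.round(px(t,c+.07*l)))
cv2.imwrite("pics/s9.png",cv2.resize(s["image"][100:250,220:420],(800,600),interpolation=cv2.INTER_CUBIC)[:,:,::-1])
cv2.imwrite("pics/t9.png",t["image"][:,:,::-1])
E
```

```text
[ 0.00566606 -0.00097949  0.03949761] [-0.43834264  0.06896893 -1.18805796] [0.57305795 0.07285112 0.21050087] 0.02409087130546354
tip [0.6982181  0.08737718 0.20731173]
tip rel hinge -0.005949127109318429 0.11231173203404587 theta if in contact 86.96788919505303
60 [[[453.0, 330.0], [257.0, 275.0]]] [320. 170.] [243. 176.]
70 [[[475.0, 302.0], [278.0, 250.0]]] [319. 157.] [241. 164.]
80 [[[497.0, 281.0], [301.0, 230.0]]] [318. 144.] [240. 151.]
90 [[[519.0, 266.0], [324.0, 217.0]]] [317. 132.] [239. 138.]
```

The tip is at 87° around the hinge. I back off and return the knife to where it lay.

Call:
{"op": "carry_out", "data": {
  "targets": [
    [1, 0, 0, -0.4, 0],
    [1, 0, 0, -0.8, 0],
    [1, 0, 0, -1.2, 0],
    [1, 0, 0, -2, 0],
    [1, 0, 0, -2.5, 0],
    [1, 0, 0, -2.5, 0],
    [1, 0, 0, -2.5, 0],
    [1, 0, 0, -2.5, 0],
    [1, 0, 0, -2, 0],
    [1, 0, 0, 0, 0],
    [1, 0, 0, 0, 7.2],
    [1, 0, 0, 0, 7.2],
    [1, 0, 0, 0, 7.2],
    [1, 0, 0, 0, 0]
  ]
}}

```text
time: 25.05
tool_pos: [0.4103, 0.054, 0.2106]
ee_rot: [0.488, 1.57, 0.227]
wrist_force: [-0.6, -0.2, -0.4]
width: 0.0236
```

Call:
{"op": "carry_out", "data": {
  "targets": [
    [1, 0, 1, 0, 0],
    [1, 0, 2, 0, 0],
    [1, 0, 3.2, 0, 0],
    [1, 0, 3.2, 0, 0],
    [1, 0, 3.2, 0, 0],
    [1, 0, 3.2, 0, 0],
    [1, 0, 3.2, 0, 0],
    [1, 0, 3.2, 0, 0],
    [1, 0, 3.2, 0, 0],
    [1, 0, 3, 0, 0],
    [1, 0, 2, 0, 0],
    [1, 0, 1, 0, 0],
    [1, 0, 0, 0, 0],
    [1, 0, 0, 0, 0],
    [1, 0, 0, 0, 0]
  ]
}}

```text
time: 26.55
tool_pos: [0.4913, 0.3564, 0.2109]
ee_rot: [-0.292, 1.571, -0.554]
wrist_force: [-0.6, -1.0, -1.0]
width: 0.0233
```

```bash
python3 - <<'E'
from h import *
o=robot.get_obs();e=R(o);print(o["tool_pos"],np.round(e,3).tolist(),o["width"])
t=robot.snapshot("top");s=robot.snapshot("side")
a=cv2.resize(t["image"][90:320,200:420],(400,418),interpolation=cv2.INTER_CUBIC)
b=cv2.resize(s["image"][90:318,180:398],(400,418),interpolation=cv2.INTER_CUBIC)
cv2.imwrite("pics/c10.png",np.hstack([a,b])[:,:,::-1])
g0=cv2.cvtColor(cv2.imread("pics/top0.png"),cv2.COLOR_BGR2GRAY);g=cv2.cvtColor(t["image"],cv2.COLOR_RGB2GRAY)
for G in(g0,g): print("label px",(G[155:215,255:320]>190).sum());print([int(G[v,280]) for v in range(110,225,4)])
E
```

```text
[0.49127628 0.3564445  0.21086201] [[0.0, 0.259, 0.966], [-0.0, 0.966, -0.259], [-1.0, -0.0, 0.0]] 0.0232507253062077
label px 0
[139, 139, 139, 138, 140, 136, 139, 139, 138, 139, 114, 119, 155, 156, 181, 180, 181, 181, 181, 182, 181, 181, 182, 182, 180, 161, 161, 117, 67]
label px 2492
[153, 153, 155, 151, 153, 147, 150, 157, 64, 57, 58, 59, 71, 71, 106, 199, 198, 197, 198, 198, 198, 198, 198, 197, 199, 198, 198, 188, 73]
```

In the top view along column 280, the cover's dark underside begins at about row 141. Prediction is row 135 at 90°, 148 at 80° and 160 at 70°, so the cover stands at about 85°. I lower the knife.

Call:
{"op": "carry_out", "data": {
  "targets": [
    [1, 1, 0, 0, 0],
    [1, 2, 0, 0, 0],
    [1, 2.5, 0, 0, 0],
    [1, 2.5, 0, 0, 0],
    [1, 2.5, 0, 0, 0],
    [1, 2.5, 0, 0, 0],
    [1, 2, 0, 0, 0],
    [1, 1, 0, 0, 0],
    [1, 0.8, 0, 0, 0],
    [1, 0.5, 0, 0, 0],
    [1, 0.3, 0, 0, 0],
    [1, 0.3, 0, 0, 0],
    [1, 0.2, 0, 0, 0],
    [1, 0.2, 0, 0, 0],
    [1, 0, 0, 0, 0],
    [1, 0, 0, 0, 0]
  ]
}}

```text
time: 28.25
tool_pos: [0.4914, 0.3573, 0.0277]
ee_rot: [0.985, 1.57, 0.724]
wrist_force: [-0.5, -0.7, -2.5]
width: 0.0239
```

Call:
{"op": "carry_out", "data": {
  "targets": [
    [1, 0.1, 0, 0, 0],
    [1, 0.1, 0, 0, 0],
    [1, 0.05, 0, 0, 0],
    [1, 0, 0, 0, 0],
    [1, 0, 0, 0, 0]
  ]
}}

```text
time: 28.75
tool_pos: [0.4913, 0.3573, 0.0251]
ee_rot: [2.401, 1.571, 2.14]
wrist_force: [-0.1, -1.3, -1.4]
width: 0.0238
```

Call:
{"op": "carry_out", "data": {
  "targets": [
    [0.7, 0, 0, 0, 0],
    [0.6, 0, 0, 0, 0],
    [0.5, 0, 0, 0, 0],
    [0.4, 0, 0, 0, 0],
    [0.3, 0, 0, 0, 0],
    [0.3, -1, 0, 0, 0],
    [0.3, -2, 0, 0, 0],
    [0.3, -3, 0, 0, 0],
    [0.3, -4, 0, 0, 0],
    [0.3, -4, 0, 0, 0],
    [0.3, -4, 0, 0, 0],
    [0.3, 0, 2, -2, 0],
    [0.3, 0, 2, -3, 0],
    [0.3, 0, 2, -3, 0],
    [0.3, 0, 2, -3, 0],
    [0.3, 0, 2, -3, 0],
    [0.3, 0, 2, -3, 0],
    [0.3, 0, 0, 0, 0],
    [0.3, 0, 0, 0, 0]
  ]
}}

```text
time: 30.65
tool_pos: [0.3578, 0.5174, 0.2057]
ee_rot: [0.34, 1.57, 0.08]
wrist_force: [0.2, -0.2, -0.1]
width: 0.0659
```

```bash
python3 - <<'E'
from h import *
for i in range(3): t=robot.snapshot("top")
s=robot.snapshot("side");o=robot.get_obs();print(o["tool_pos"],o["width"],o["time"])
hsv=cv2.cvtColor(t["image"],cv2.COLOR_RGB2HSV);g=cv2.cvtColor(t["image"],cv2.COLOR_RGB2GRAY)
print("handle",rect(ray(t,big((hsv[...,1]>90)&(g<140),(120,235,170,310))[:,0],.046)))
a=cv2.resize(t["image"][120:350,110:530],(800,438),interpolation=cv2.INTER_CUBIC)[:,:]
a=t["image"][110:350,105:525];b=s["image"][140:380,130:400]
f=lambda x:cv2.resize(x,None,fx=1.25,fy=1.25,interpolation=cv2.INTER_CUBIC)
A,B=f(a),f(b);c=np.zeros((600,800,3),np.uint8);c[:300,:525]=A;c[300:600,:B.shape[1]]=B
z=cv2.resize(t["image"][205:345,310:420],None,fx=2.1,fy=2.1,interpolation=cv2.INTER_CUBIC);c[300:300+z.shape[0],400:400+z.shape[1]]=z
cv2.imwrite("pics/final.png",c[:,:,::-1])
E
```

```text
[0.35919878 0.51618833 0.20539759] 0.06569861489081955 30.85
handle (array([449.6, 361.9]), array([ 23.4, 105.2]), 74.9)
```

View pics/final.png

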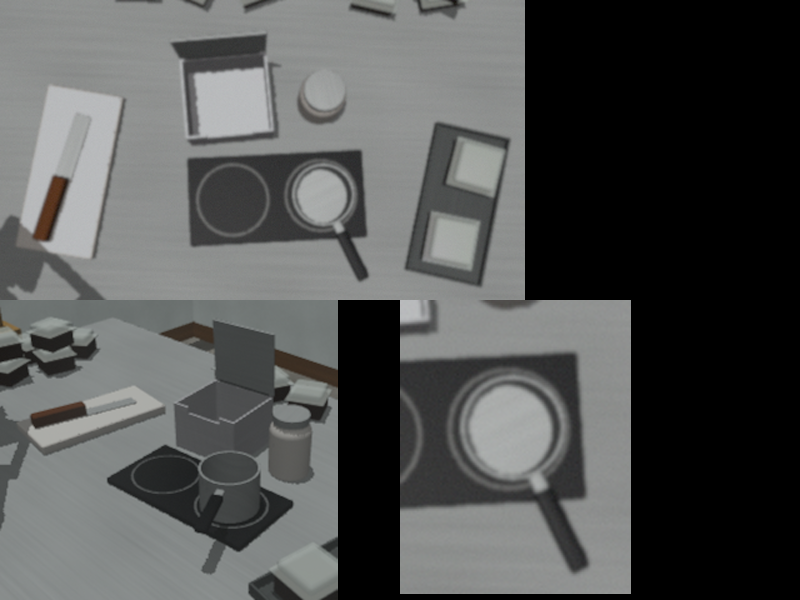

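The final picture shows the cover upright, the knife flat on its board, the pan inside the right-hand ring, and the jar and cups standing.

```bash
python3 -c "
from bench import robot
print(robot.close_job())"
```

```text
the job is handed in; nothing more can be done
None
```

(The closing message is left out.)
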